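# Set the straightedge against the chocolate slab and hook it in

## Task

Slide the metal straightedge along the white board, without lifting it, flush against the front edge of the chocolate slab so that it covers that whole edge, and with it push the slab square and fully home against the wooden stop; press it there for a moment with 10 to 15 N (the weight of a litre or so of water), not harder. Then swing the red hook clamp fully closed into its catch, in front of the straightedge, so that slab and straightedge stay flush. Do not disturb the other things on the bench.

Things in the scene. Friction and masses are not known exactly. Their poses are not given: they have to be found in the camera images.
- board: white portioning board fixed to the bench, 290 mm (x) by 360 mm (y, from -175 to +185), 15 mm thick. Origin: on the bench under its middle; x points away from the robot. A wooden back stop 30 mm high and 240 mm long along y stands on it (x from +120.5 to +138.5 mm). The hook's pivot is at x=+85, y=+150 mm, its small dark steel catch at x=+45, y=+136 mm (26 mm high, inside of the closed hook's arm)
- slab: dark chocolate slab, loose, 100 mm (x) by 140 mm (y), 24 mm thick plus 3 mm relief, lying on the board a little in front of the wooden stop and slightly askew; fully home, with its back edge against the stop, its origin is at x=+70.5 mm in the board's frame. Origin: centre of its underside; the front edge, which faces the robot, is the plane x=-50 mm in its frame
- rule: straightedge: dark anodised hollow aluminium bar with a blue strip on top, loose on the board in front of the slab, 200 mm long (y), 30 mm wide (x), 18 mm high, 0.14 to 0.28 kg, smooth and slippery (friction about 0.25). Origin: centre of its underside. When flush its origin is at x=-65 mm in the slab's frame and it lies along the slab's y
- hook (a joint): angle of the red hook clamp about its upright pivot: 0 = fully closed, resting in its catch; grows as it swings open (clockwise from above, away from the slab), up to 1.5 rad. It stays where it is left
- hook_hinge (a point): top of the hook's pivot, 22 mm above the board, on the upright hinge axis
- hook_knob (a point): top of the black upright finger knob (16 mm across, from 6 to 51 mm above the board) at the corner of the L-shaped hook, 104.5 mm from the pivot. Closed, the arm (14 mm wide, 6 to 17 mm above the board) runs from the pivot along the board's -x to the knob, and from there a toe 95 mm long runs along the board's -y, in front of the rule, with 3 mm to spare if slab and rule are home
- tart_ring: steel tart ring, 64 mm across, 20 mm high, 2 mm wall, standing on the board beside the slab, at the end away from the hook; bystander. Origin: centre of its underside
- jar: amber glass honey jar with brass lid, 76 mm across, 110 mm high; bystander behind or to the right of the board. Origin: centre of its underside
- jug: white plastic measuring jug with a handle, 90 mm across, 130 mm high; bystander behind or to the right of the board. Origin: centre of its underside
- tin: steel tin with paper label, 80 mm across, 100 mm high; bystander behind or to the right of the board. Origin: centre of its underside
- scraper: bench scraper, 130 mm wide steel blade with blue handle, 18 mm high, lying on the bench at the right; bystander. Origin: near its middle, on the bench
- spatula: wooden spatula lying on the bench at the right; bystander. Origin: on the bench under it
Mind the look-alikes: they are no part of the job. Of the things shaped like the rule, the aluminium one is meant. What is shaped like the slab but pink is not meant.

How it is judged:
On the way, in this order (a step that is already met when the one before it is completed fails the run):
1. the rule lies flush along the whole front edge of the slab, the slab is square and home on the stop, and the rule presses the slab with at least 7 N for 0.3 s, the hook still open (x of rule in the frame of slab between -0.068 and -0.062 m and angle between the y axis of rule and the y axis of slab, either way round below 0.025 rad and y of rule in the frame of slab between -0.03 and 0.03 m and angle between rule's own z axis and vertical below 0.06 rad and x of slab in the frame of board above 0.0675 m and angle between the y axis of slab and the y axis of board, either way round below 0.025 rad and y of slab in the frame of board between -0.03 and 0.03 m and contact force between rule and slab above 7 N and value of joint hook above 0.4 rad), for 0.3 s.
2. the hook is swung fully closed (under 0.06 rad) with rule and slab still flush and home (x of rule in the frame of slab between -0.068 and -0.062 m and angle between the y axis of rule and the y axis of slab, either way round below 0.025 rad and y of rule in the frame of slab between -0.03 and 0.03 m and angle between rule's own z axis and vertical below 0.06 rad and x of slab in the frame of board above 0.0675 m and angle between the y axis of slab and the y axis of board, either way round below 0.025 rad and y of slab in the frame of board between -0.03 and 0.03 m and value of joint hook below 0.06 rad), for 0.3 s.
At the end, for the whole second after the job is handed in: rule flat on the board, flush on the slab (gap under 3 mm, 0.025 rad) and centred on it within 30 mm; slab home on the stop (gap under 3 mm, 0.025 rad), within 30 mm of the board middle; hook closed within 0.06 rad; all at rest (all of step 2 and linear speed of each of slab, rule below 0.01 m/s and z of rule in the frame of board below 0.019 m); the robot touches nothing.
It fails at once if the rule is lifted more than 8 mm off the board (z of rule in the frame of board above 0.023 m).
It fails at once if the rule is pressed against the chocolate with more than 22 N (contact force between rule and slab above 22 N).
It fails at once if a bystander is moved more than 30 mm (distance of any of tart_ring, jar, jug, tin, scraper, spatula from where it was at the start of the episode above 0.03 m).
It also fails if it takes over 64 s, if anything falls off the work surface, if the arm or the gripper's body presses on something with over 40 N, if the wrist force passes 120 N, or if a joint passes its speed limit or range.

## Robot

A 7-joint arm with a two-finger parallel gripper is mounted at the origin on the work surface. World frame = base frame: x ahead of the robot, y to its left, z up, the work surface at z = 0. Lengths are in m, angles in rad, forces in N, time in s.
With the tool pointing down it reaches from about 0.4 to 0.85 m from the base axis. Payload 4.5 kg.
Tool frame: the origin (TCP) lies midway between the tips of the shut fingers; the grasp point (between the pads) lies 19 mm behind it; z points along the fingers, y is the line along which they close (so a half turn about z gives the same grasp; the last joint's range is limited). The gripper opens to 88 mm and grips with 3 to 60 N. Pads are 18 mm wide; open, the fingers measure 123 mm over their backs; the gripper's body (75 mm by 187 mm) begins 45 mm behind the grasp point.
Start: joints at [-1.121, 0.689, -0.195, 1.565, 0.157, 0.902, -0.215], TCP at [0.252, 0.572, 0.239] pointing down, gripper open.
Joint ranges: [-3.01, 3.01], [-0.46, 2.08], [-1.47, 1.51], [0.13, 2.56], [-1, 4.14], [0.04, 2.09], [-2.66, 2.66]. Speed limits (rad/s): [2.57, 2.57, 3.14, 3.14, 3.14, 3.14, 3.14].

## Interface

Orientations are given as a unit quaternion [x, y, z, w].
In Python, from plant import sensors, eyes, finish_job gives the robot as it stands.
- The arm moves only by the tool send_rows, never from a script. Its argument "rows" is text: rows parted by semicolons, each of 4 numbers parted by spaces: the shift along the tool's x, y, z normalised to -1 to 1, where 1 is 30 cm, then the turn about the tool's z normalised to -1 to 1, where 1 is 2 pi rad. A call has 1 to 10 rows; each row is the pose to reach, as a shift and turn from the pose commanded when the call began, along the tool's axes at that moment, turning the shorter way round; what a row does not reach only later rows make up. A row lasts 1/12 s, in which the tool goes at most 41.7 mm and 7.16 degrees, less where a joint would pass 70% of its speed; a pose out of reach is approached as far as the arm can. A call with a number of a shift or a turn outside -1 to 1 is refused whole. A call with a gripper value outside its range is refused whole. "jaw" is the closure, from -1 (fully open) to 1 (shut), set as the call begins (left out, the last holds). The fingers move at their own pace and stop on an object; "force" is the grip in N (left out, the last holds). Time passes only in rows, so rows that repeat a pose let the fingers close. It gives the time, the measured TCP pose, the force, the opening and the grip force at its end, in the units of the state.
- sensors.get_state(): the state, without advancing time (a new reading comes with each control period).
- eyes.snapshot(name): name is "side" or "top" or "wrist"; returns (picture, depth): 420x560x3 uint8, red, green, blue; 420x560 float32, m along the optical axis (not along the pixel's ray), 0 where there is no reading.
- eyes.calibration(name): a dict with "fov_y" (degrees; the focal length in pixels is half the picture's height over the tangent of half this angle, whatever the lens; pixels are square), "cx", "cy" (the principal point, pixels), "world_from_camera" (4x4, takes a point from camera to world coordinates). Camera axes: x right, y down, z forward; pixel columns grow to the right and rows downward; lengths in m; the calibration is good to about 2 mm. A picture is of the moment at which its call begins: read the wrist's pose just before it. calibration takes no time and is no camera call; for the wrist camera it gives the pose at the moment of the call.
- finish_job(): hands the job in; it is judged then, once.
The state is a dict: "clock": time; "q": joint angles; "qd": joint speeds; "joint_torque": joint torques, N m; "tool_pos": TCP position; "eef_rot": TCP orientation; "contact_force": force on the tool from outside, world axes, zero at the start; "moment": the same for the moment, N m; "opening": opening from 0.0 (shut) to 1.0 (fully open); "finger_force": force on a finger pad.
Only numpy, scipy, OpenCV 4.12 (cv2) and the standard library are available. Lean on these libraries where they do the work, as an engineer would, in place of code of your own. Each camera call takes 0.05 s, during which the arm holds its last target. There are 200 camera calls.

## Working session

There is one attempt and no reset: what is moved stays moved. The work goes in short steps, Python scripts to look and compute and a tool call to move; the robot and the scene stay as the last step left them, time stands still between calls to the robot, and variables do not carry over. Pictures are saved under pics/ and viewed, at most 10 in all, crops included, and the job is handed in when it is done.

Besides the shell and the picture viewer there is one more tool, called after "Emit:" by a JSON object that holds its "op" and its "data". send_rows: Moves the arm, as the interface text tells. Scaled input: -1 to 1 covers 30 cm each way for a shift and 2 pi rad each way for a turn. Its arguments: {"type":"object","properties":{"rows":{"type":"string"},"jaw":{"type":"number"},"force":{"type":"number"}},"required":["rows"]}

```bash
ls; mkdir -p pics; cat > h.py <<'E'
import numpy as np, cv2
from plant import sensors, eyes, finish_job
def snap(n,f):
    im,d=eyes.snapshot(n); cv2.imwrite(f'pics/{f}.png',im[:,:,::-1]); np.save(f'pics/{f}.npy',d); return im,d
def cal(n):
    c=eyes.calibration(n); f=210/np.tan(np.radians(c['fov_y'])/2); return f,c['cx'],c['cy'],np.array(c['world_from_camera'])
def ray(n,u,v,z=None,d=None,c=None):
    f,cx,cy,T=c or cal(n); r=np.array([(u-cx)/f,(v-cy)/f,1.]); w=T[:3,:3]@r
    if d is None: d=(z-T[2,3])/w[2]
    return T[:3,3]+w*d
E
python3 - <<'E'
from h import *
s=sensors.get_state(); print(s)
for n in ['top','side']:
    snap(n,n+'0'); print(n,eyes.calibration(n))
E
```

```text
pics
{'clock': 0.0, 'q': array([-1.12119205,  0.68997861, -0.19451967,  1.56638121,  0.15728648,
        0.90250242, -0.21510622]), 'qd': array([-0.0013896 ,  0.00266273,  0.00036403, -0.00062233, -0.00016428,
        0.00011571, -0.00065369]), 'joint_torque': array([ 9.13248118e-05, -5.27577853e+01, -1.26646981e+00, -1.53429008e+01,
       -5.25645004e-02,  6.72658251e-03,  1.63695677e-04]), 'tool_pos': array([0.25222967, 0.57112649, 0.23790363]), 'eef_rot': array([ 2.06369046e-01,  9.78473778e-01, -9.29984821e-04, -1.32171517e-04]), 'contact_force': array([-0.32321261,  0.1143774 ,  0.47355062]), 'moment': array([-0.01466867, -0.01629865, -0.00777392]), 'finger_force': 0.0, 'opening': 1.0000668693545132}
top {'fov_y': 52.47905686529258, 'cx': 288.2124370336876, 'cy': 208.78540159373267, 'world_from_camera': array([[-0.00677771, -0.99515467,  0.09808794,  0.47369792],
       [-0.9997171 ,  0.00450688, -0.02335409, -0.10259675],
       [ 0.02279886, -0.09821848, -0.99490368,  1.24765304],
       [ 0.        ,  0.        ,  0.        ,  1.        ]])}
side {'fov_y': 46.959987288488755, 'cx': 279.0430970437985, 'cy': 214.5553918433218, 'world_from_camera': array([[ 0.96794959, -0.14225397,  0.20697197,  0.27758574],
       [-0.25094599, -0.58059947,  0.77455171, -1.31922249],
       [ 0.00998476, -0.8016658 , -0.59768909,  0.97992584],
       [ 0.        ,  0.        ,  0.        ,  1.        ]])}
```

View pics/top0.png

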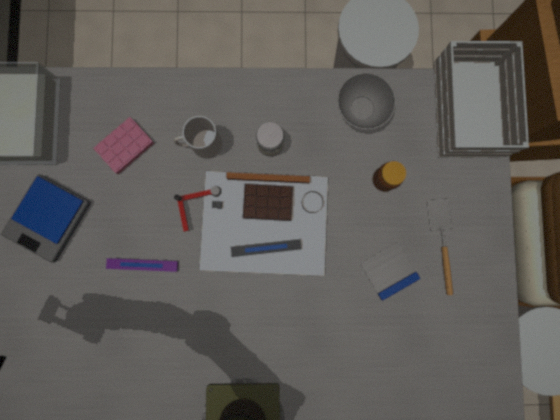

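View pics/side0.png

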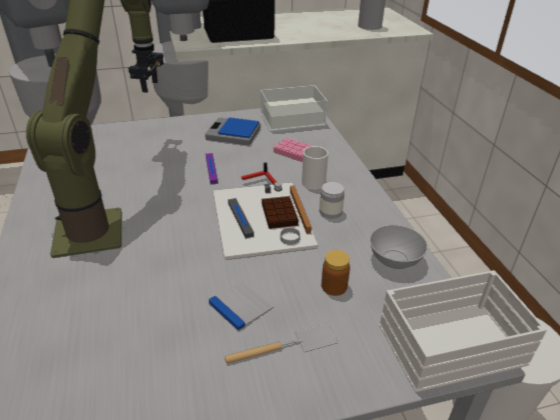

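The top view shows the board at about (265,223), the slab at (268,202), the aluminium rule at (266,248) and the red hook open with its pivot at (215,191) and knob at about (180,198). The purple bar and pink slab are decoys. I'll enlarge the board next.

```bash
python3 - <<'E'
import cv2
a=cv2.imread('pics/top0.png')[160:285,165:345]
cv2.imwrite('pics/c1.png',cv2.convertScaleAbs(cv2.resize(a,None,fx=4.4,fy=4.4,interpolation=cv2.INTER_CUBIC),alpha=1.4))
b=cv2.imread('pics/side0.png')[150:260,200:340]
cv2.imwrite('pics/c2.png',cv2.resize(b,None,fx=5,fy=5,interpolation=cv2.INTER_CUBIC))
E
```

```text
(no output)
```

View pics/c1.png

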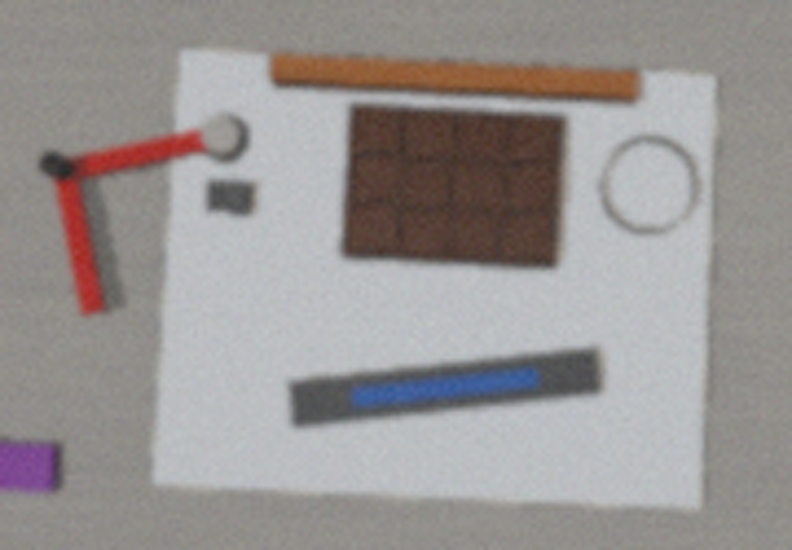

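View pics/c2.png

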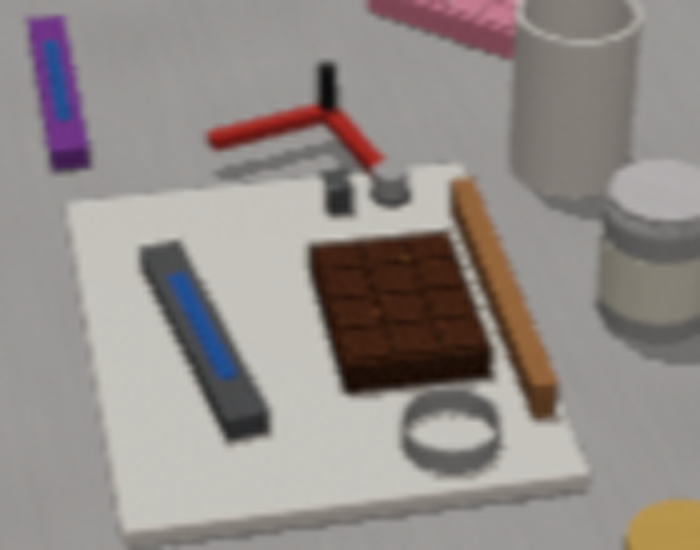

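The crops show the board's four corners at (180,48), (716,73), (702,508) and (153,486), the slab corners, the rule corners and the knob at (57,165). I'll fit poses from these and check heights against the side view.

```bash
python3 - <<'E'
from h import *
ct,cs=cal('top'),cal('side')
T=lambda U,V:((U+.5)/4.4-.5+165,(V+.5)/4.4-.5+160)
S=lambda U,V:((U+.5)/5-.5+200,(V+.5)/5-.5+150)
def fit(P,W,L):  # corners backleft,backright,frontright,frontleft (x away, y left)
    P=np.array(P)[:,:2]; M=np.array([[W/2,L/2],[W/2,-L/2],[-W/2,-L/2],[-W/2,L/2]])
    c=P.mean(0); H=(P-c).T@(M-M.mean(0)); a=np.arctan2(H[1,0]-H[0,1],H[0,0]+H[1,1])
    R=np.array([[np.cos(a),-np.sin(a)],[np.sin(a),np.cos(a)]]); r=(P-c)-M@R.T
    return c,a,np.abs(r).max(), np.linalg.norm(P[0]-P[1]),np.linalg.norm(P[0]-P[3])
G=dict(board=([(180,48),(716,73),(702,508),(153,486)],.015,.29,.36),
 slab=([(352,106),(566,117),(557,267),(344,257)],.041,.1,.14),
 rule=([(290,381),(600,348),(602,390),(294,426)],.033,.03,.2),
 stop=([(272,54),(640,71),(638,101),(272,85)],.045,.018,.24))
for k,(p,z,W,L) in G.items():
    P=[ray('',*T(*q),z=z,c=ct) for q in p]; print(k,*fit(P,W,L))
for k,p,z in [('knob',(57,165),.066),('pivot',(225,135),.037),('catch',(232,195),.041),('ring',(649,184),.035)]: print(k,ray('',*T(*p),z=z,c=ct))
# triangulate
def tri(a,b):
    A=[];B=[]
    for (f,cx,cy,M),(u,v) in ((ct,T(*a)),(cs,S(*b))):
        d=M[:3,:3]@[(u-cx)/f,(v-cy)/f,1]; d/=np.linalg.norm(d); Q=np.eye(3)-np.outer(d,d); A.append(Q);B.append(Q@M[:3,3])
    return np.linalg.solve(sum(A),sum(B))
for k,a,b in [('rule BL',(290,381),(180,242)),('rule FL',(294,426),(140,252)),('rule BR',(600,348),(268,412)),('knob',(57,165),(327,66)),('boardFL',(153,486),(68,203)),('boardFR',(702,508),(125,532)),('slabBL',(352,106),(447,233)),('slabFR',(557,267),(347,372))]: print(k,tri(a,b))
d=np.load('pics/top0.npy')
for k,p in [('rule',(446,386)),('board',(450,480)),('slab',(455,185)),('bench',(100,450))]:
    u,v=T(*p); print(k,ray('',u,v,d=np.median(d[int(v)-1:int(v)+3,int(u)-1:int(u)+3]),c=ct))
s=sensors.get_state();print(s['tool_pos']); print(cal('wrist'))
E
```

```text
board [ 0.55593237 -0.06199704] -0.04844126330264078 0.001694277818386658 0.3568647526157804 0.2883357665301436
slab [ 0.61237325 -0.07345496] -0.055170275860424126 0.0013938300503246737 0.13916813074389342 0.09839808561971977
rule [ 0.48370991 -0.06786477] 0.10354195564203594 0.0014654897417178785 0.20093590098243405 0.028940893951814685
stop [ 0.68290049 -0.07432292] -0.04824285717998617 0.001407283379189106 0.23905977561921635 0.020334841062777012
knob [0.62418071 0.17697995 0.066     ]
pivot [0.64708233 0.07572704 0.037     ]
catch [0.60742064 0.07025182 0.041     ]
ring [ 0.61414662 -0.19980859  0.035     ]
rule BL [0.4859956  0.0331695  0.03431028]
rule FL [0.45748072 0.03058474 0.03239999]
rule BR [ 0.50540756 -0.16631732  0.03704013]
knob [0.62232174 0.1755069  0.07287608]
boardFL [0.41999769 0.12271346 0.01849518]
boardFR [ 0.40252587 -0.23304179  0.01685545]
slabBL [ 0.66421916 -0.00647947  0.03937622]
slabFR [ 0.56012447 -0.13931498  0.03781808]
rule [ 0.4838197  -0.06729775  0.03400932]
board [ 0.42298636 -0.06923761  0.01468968]
slab [ 0.61343579 -0.07351242  0.03999665]
bench [ 0.44368995  0.16108655 -0.00049678]
[0.25225899 0.5712123  0.23799225]
(np.float64(305.2936654937791), 279.3734479138126, 206.10512623907658, array([[ 0.40329661,  0.88004677,  0.25073797,  0.18842381],
       [ 0.91506759, -0.38732958, -0.11237035,  0.59964857],
       [-0.00177293,  0.27476078, -0.96151098,  0.38365929],
       [ 0.        ,  0.        ,  0.        ,  1.        ]]))
```

Emit:
{"op": "send_rows", "data": {"rows": "-0.704 -0.865 0.197 -0.0826;-0.704 -0.865 0.197 -0.0826;-0.704 -0.865 0.197 -0.0826;-0.704 -0.865 0.197 -0.0826;-0.704 -0.865 0.197 -0.0826;-0.704 -0.865 0.197 -0.0826;-0.704 -0.865 0.197 -0.0826;-0.704 -0.865 0.197 -0.0826;-0.704 -0.865 0.197 -0.0826;-0.704 -0.865 0.197 -0.0826", "jaw": -1}}

```text
clock: 0.93
tool_pos: [0.3411, 0.2452, 0.1791]
eef_rot: [-0.049, 0.999, -0.002, -0.001]
contact_force: [0.5, 0.0, 0.6]
opening: 1.001
finger_force: 0.0
```

```bash
cat >> h.py <<'E'
def goto(x,y,z,deg):
    "shift+turn (normalised) from present pose; deg = heading of tool y axis"
    s=sensors.get_state(); q=s['eef_rot']; from scipy.spatial.transform import Rotation as Ro
    R=Ro.from_quat(q).as_matrix(); a=np.degrees(np.arctan2(R[1,1],R[0,1]))
    t=(-(deg-a)+180)%360-180
    print('t',round(s['clock'],2),'pos',s['tool_pos'].round(4),'head',round(a,2),'F',s['contact_force'].round(2),'open',round(s['opening'],3),'q7',s['q'][6].round(2))
    print('move',(R.T@(np.array([x,y,z])-s['tool_pos'])/.3).round(4),round(t/360,4))
E
python3 -c "
from h import *
goto(.429,-.0736,.12,95.93)"
```

```text
t 0.93 pos [0.3411 0.2452 0.1791] head 95.58 F [0.51 0.04 0.63] open 1.001 q7 0.49
move [-0.1885 -1.0855  0.2004] -0.001
```

Emit:
{"op": "send_rows", "data": {"rows": "-0.188 -1 0.2 0;-0.188 -1 0.2 0;-0.188 -1 0.2 0;-0.188 -1 0.2 0;-0.188 -1 0.2 0;-0.188 -1 0.2 0;-0.188 -1 0.2 0;-0.188 -1 0.2 0;-0.188 -1 0.2 0;-0.188 -1 0.2 0"}}

```text
clock: 1.77
tool_pos: [0.4292, -0.0427, 0.1195]
eef_rot: [-0.051, 0.999, 0.001, 0.001]
contact_force: [-0.2, 0.5, 0.1]
opening: 0.999
finger_force: 0.0
```

```bash
python3 -c "
from h import *
goto(.429,-.0736,.024,95.93); s,d=snap('wrist','w1'); print(cal('wrist'))
a=cv2.imread('pics/w1.png'); cv2.imwrite('pics/w1.png',cv2.convertScaleAbs(a,alpha=1.4))"
```

```text
t 1.77 pos [ 0.4292 -0.0427  0.1195] head 95.85 F [-0.16  0.48  0.14] open 0.999 q7 0.97
move [ 0.0116 -0.1028  0.318 ] -0.0002
(np.float64(305.2936654937791), 279.3734479138126, 206.10512623907658, array([[-0.1053682 ,  0.95581353,  0.27444133,  0.35906092],
       [ 0.99443178,  0.10079712,  0.03074695, -0.04950218],
       [ 0.00172545,  0.27615294, -0.96111216,  0.26523384],
       [ 0.        ,  0.        ,  0.        ,  1.        ]]))
```

View pics/w1.png

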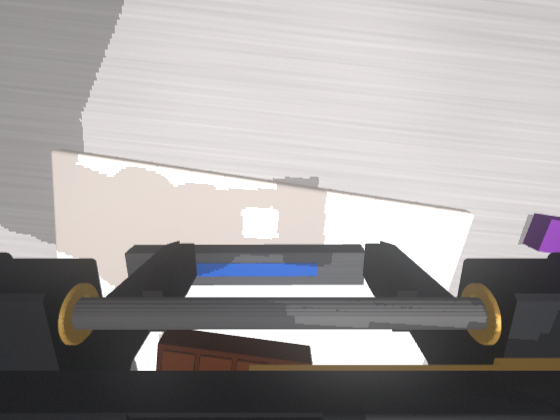

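The wrist view shows the rule parallel to the finger line (ends at u≈127 and 363, rows 245 to 285) with the fingers short of it. I'll check it numerically and compare with the top-view estimate.

```bash
python3 -c "
from h import *
c=cal('wrist')
for u,v,z in [(127,245,.033),(363,245,.033),(127,285,.033),(363,285,.033),(127,245,.015),(53,150,.015),(472,211,.015)]: print(u,v,ray('',u,v,z=z,c=c).round(4))
d=np.load('pics/w1.npy')
for v in range(236,296,6): print(v,ray('',230,v,d=d[v,230],c=c).round(4))
"
```

```text
127 245 [ 0.4715 -0.1629  0.033 ]
363 245 [0.4512 0.0298 0.033 ]
127 285 [ 0.5087 -0.1641  0.033 ]
363 285 [0.4877 0.0365 0.033 ]
127 245 [ 0.4802 -0.1717  0.015 ]
53 150 [ 0.4028 -0.2286  0.015 ]
472 211 [0.4175 0.1233 0.015 ]
236 [ 0.4619 -0.0816  0.0156]
242 [ 0.4682 -0.0815  0.0142]
248 [ 0.47   -0.08    0.0229]
254 [ 0.4705 -0.0784  0.0334]
260 [ 0.4762 -0.0781  0.033 ]
266 [ 0.4815 -0.0777  0.0334]
272 [ 0.487  -0.0773  0.0334]
278 [ 0.493  -0.0771  0.0329]
284 [ 0.4994 -0.0769  0.0317]
290 [ 0.5165 -0.0786  0.0137]
```

Emit:
{"op": "send_rows", "data": {"rows": "0.0116 -0.103 0.1 0;0.0116 -0.103 0.2 0;0.0116 -0.103 0.27 0;0.0116 -0.103 0.3 0;0.0116 -0.103 0.318 0;0.0116 -0.103 0.318 0;0.0116 -0.103 0.318 0"}}

```text
clock: 2.4
tool_pos: [0.4284, -0.0712, 0.024]
eef_rot: [-0.054, 0.999, 0.001, 0.001]
contact_force: [-0.3, 0.5, 0.2]
opening: 1.002
finger_force: 0.0
```

```bash
python3 -c "
from h import *
goto(.4837-.024*.9946,-.0679-.024*.1033,.024,95.93)"
```

```text
t 2.4 pos [ 0.4284 -0.0712  0.024 ] head 96.21 F [-0.25  0.49  0.24] open 1.002 q7 0.07
move [-0.1044 -0.0088  0.0002] 0.0008
```

Emit:
{"op": "send_rows", "data": {"rows": "-0.03 -0.009 0 0;-0.06 -0.009 0 0;-0.08 -0.009 0 0;-0.09 -0.009 0 0;-0.095 -0.009 0 0;-0.1 -0.009 0 0;-0.105 -0.009 0 0;-0.11 -0.009 0 0;-0.115 -0.009 0 0;-0.115 -0.009 0 0"}}

```text
clock: 3.23
tool_pos: [0.4622, -0.0737, 0.0242]
eef_rot: [-0.052, 0.999, 0.0, 0.0]
contact_force: [0.3, 0.3, -0.6]
opening: 0.998
finger_force: 0.2
```

```bash
python3 -c "
from h import *
goto(.5115,-.0683,.024,87.2)
c=cal('wrist');im,d=snap('wrist','w2')
for u in (215,290):
  for v in range(250,330,5): print(u,v,ray('',u,v,d=d[v,u],c=c).round(4))
"
```

```text
t 3.23 pos [ 0.4622 -0.0737  0.0242] head 95.91 F [ 0.3   0.32 -0.62] open 0.998 q7 0.55
move [-0.1652  0.001   0.0006] 0.0242
215 250 [ 0.466  -0.1096  0.0136]
215 255 [ 0.4683 -0.1092  0.0149]
215 260 [ 0.4715 -0.1092  0.0146]
215 265 [ 0.4745 -0.109   0.0148]
215 270 [ 0.4775 -0.1088  0.015 ]
215 275 [ 0.4771 -0.1076  0.0211]
215 280 [ 0.4765 -0.1064  0.0273]
215 285 [ 0.4768 -0.1055  0.0316]
215 290 [ 0.4794 -0.1052  0.0321]
215 295 [ 0.4813 -0.1049  0.0336]
215 300 [ 0.4383 -0.093   0.1019]
215 305 [ 0.4386 -0.0926  0.1036]
215 310 [ 0.4395 -0.0925  0.1043]
215 315 [ 0.4403 -0.0922  0.1052]
215 320 [ 0.4408 -0.092   0.1063]
215 325 [ 0.4438 -0.0922  0.1044]
290 250 [ 0.4615 -0.0682  0.0139]
290 255 [ 0.464  -0.068   0.0149]
290 260 [ 0.467  -0.0676  0.015 ]
290 265 [ 0.4701 -0.0673  0.0148]
290 270 [ 0.473  -0.067   0.0152]
290 275 [ 0.4727 -0.0672  0.0214]
290 280 [ 0.4728 -0.0674  0.0266]
290 285 [ 0.473  -0.0675  0.0313]
290 290 [ 0.4751 -0.0673  0.0325]
290 295 [ 0.4776 -0.0671  0.0332]
290 300 [ 0.4365 -0.074   0.1017]
290 305 [ 0.4366 -0.0741  0.1036]
290 310 [ 0.4374 -0.074   0.1046]
290 315 [ 0.4386 -0.0739  0.1048]
290 320 [ 0.4393 -0.0739  0.1059]
290 325 [ 0.4409 -0.0737  0.1056]
```

Emit:
{"op": "send_rows", "data": {"rows": "-0.016 0 0 0.0026;-0.032 0 0 0.0052;-0.048 0 0 0.0078;-0.064 0 0 0.0104;-0.08 0 0 0.013;-0.096 0 0 0.0156;-0.112 0 0 0.0182;-0.128 0 0.0006 0.021;-0.144 0.001 0.0006 0.0242;-0.157 0.001 0.0006 0.0242"}}

```text
clock: 4.12
tool_pos: [0.5096, -0.0684, 0.024]
eef_rot: [0.025, 1.0, 0.0, 0.0]
contact_force: [-1.3, -0.2, 0.3]
opening: 1.001
finger_force: 0.3
```

```bash
python3 - <<'E'
from h import *
s=sensors.get_state()
im,d=snap('top','top1')
a=cv2.imread('pics/top1.png')[160:285,165:345]
cv2.imwrite('pics/c3.png',cv2.convertScaleAbs(cv2.resize(a,None,fx=4.4,fy=4.4,interpolation=cv2.INTER_CUBIC),alpha=1.4))
c=cal('wrist');im,d=snap('wrist','w3')
for u in (190,215,240,265,290,315,340,365):
  P=np.array([ray('',u,v,d=d[v,u],c=c) for v in range(250,297)]); m=(P[:,2]>.019)&(P[:,2]<.029); print(u,P[m].mean(0).round(4))
goto(.5305,-.0692,.024,87.2)
E
```

```text
190 [nan nan nan]
215 [ 0.5201 -0.1034  0.0239]
240 [ 0.5209 -0.09    0.0241]
265 [ 0.5215 -0.0768  0.0243]
290 [ 0.5221 -0.0635  0.0243]
315 [ 0.5228 -0.0502  0.0243]
340 [ 0.5234 -0.037   0.0244]
365 [ 0.5156 -0.0246  0.0267]
t 4.22 pos [ 0.5101 -0.0683  0.024 ] head 87.19 F [ 1.01  0.33 -0.05] open 1.0 q7 0.61
move [-0.0681  0.0005  0.0003] -0.0<stdin>:8: RuntimeWarning: Mean of empty slice.
  ret = um.true_divide(
```

View pics/c3.png

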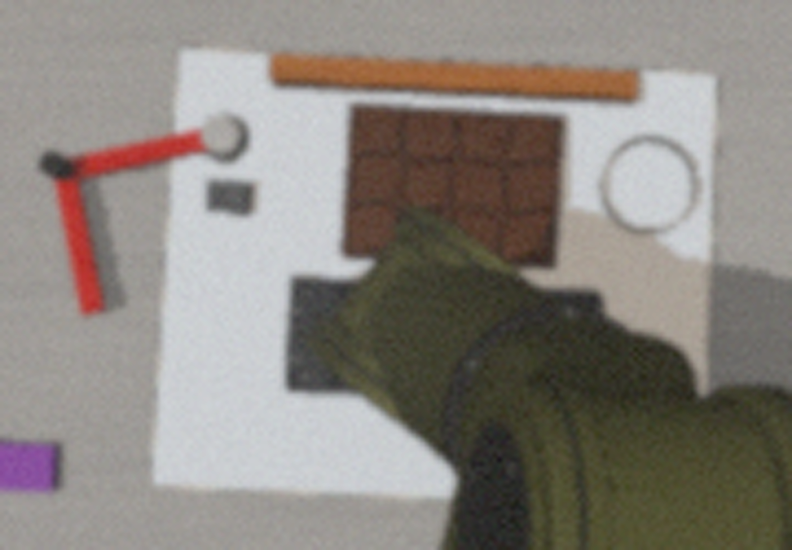

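The rule is square and about 12 mm short of the slab. The ring and hook are untouched. I'll push slowly.

Emit:
{"op": "send_rows", "data": {"rows": "-0.006 0 0 0;-0.012 0 0 0;-0.018 0 0 0;-0.024 0 0 0;-0.03 0 0 0;-0.035 0 0 0;-0.04 0 0 0;-0.045 0 0 0;-0.05 0 0 0;-0.055 0 0 0"}}

```text
clock: 5.05
tool_pos: [0.5246, -0.0696, 0.0239]
eef_rot: [0.024, 1.0, -0.0, -0.001]
contact_force: [-4.3, -0.9, 2.1]
opening: 1.0
finger_force: 1.5
```

```bash
python3 -c "
from h import *
goto(.5348,-.0692,.024,87.2)
c=cal('wrist');im,d=snap('wrist','w4')
for u in (240,265,290,315,340):
  P=np.array([ray('',u,v,d=d[v,u],c=c) for v in range(250,297)]); m=(P[:,2]>.019)&(P[:,2]<.029); print(u,P[m].mean(0).round(4))
"
```

```text
t 5.05 pos [ 0.5246 -0.0696  0.0239] head 87.19 F [-4.31 -0.86  2.13] open 1.0 q7 0.65
move [-0.0338  0.0029 -0.0004] -0.0
240 [ 0.5349 -0.0913  0.0241]
265 [ 0.5355 -0.078   0.0243]
290 [ 0.5362 -0.0648  0.0241]
315 [ 0.5368 -0.0515  0.0241]
340 [ 0.5375 -0.0381  0.0236]
```

Emit:
{"op": "send_rows", "data": {"rows": "-0.003 0 0 0;-0.006 0 0 0;-0.009 0 0 0;-0.012 0 0 0;-0.015 0 0 0;-0.018 0 0 0;-0.021 0 0 0;-0.024 0 0 0;-0.026 0 0 0"}}

```text
clock: 5.85
tool_pos: [0.5334, -0.0697, 0.024]
eef_rot: [0.024, 1.0, 0.0, 0.0]
contact_force: [-2.1, 0.1, -0.7]
opening: 0.999
finger_force: 1.1
```

Emit:
{"op": "send_rows", "data": {"rows": "-0.0015 0 0 0;-0.003 0 0 0;-0.003 0 0 0"}}

```text
clock: 6.1
tool_pos: [0.5343, -0.0698, 0.024]
eef_rot: [0.024, 1.0, 0.0, 0.0]
contact_force: [-1.9, 0.2, -0.4]
opening: 0.998
finger_force: 1.0
```

Emit:
{"op": "send_rows", "data": {"rows": "-0.002 0 0 0;-0.004 0 0 0;-0.004 0 0 0"}}

```text
clock: 6.35
tool_pos: [0.5349, -0.0698, 0.024]
eef_rot: [0.024, 1.0, 0.0, -0.0]
contact_force: [-2.9, -0.4, -0.3]
opening: 0.999
finger_force: 1.7
```

Emit:
{"op": "send_rows", "data": {"rows": "-0.002 0 0 0;-0.003 0 0 0;-0.003 0 0 0"}}

```text
clock: 6.6
tool_pos: [0.535, -0.0698, 0.024]
eef_rot: [0.024, 1.0, -0.0, -0.001]
contact_force: [-5.9, 1.3, 2.7]
opening: 1.0
finger_force: 2.8
```

Emit:
{"op": "send_rows", "data": {"rows": "-0.0015 0 0 0;-0.003 0 0 0;-0.003 0 0 0"}}

```text
clock: 6.85
tool_pos: [0.535, -0.0699, 0.0239]
eef_rot: [0.024, 1.0, -0.0, -0.002]
contact_force: [-6.8, 0.8, 3.6]
opening: 0.999
finger_force: 3.6
```

Emit:
{"op": "send_rows", "data": {"rows": "-0.0015 0 0 0;-0.003 0 0 0;-0.003 0 0 0"}}

```text
clock: 7.1
tool_pos: [0.535, -0.0699, 0.0238]
eef_rot: [0.024, 1.0, -0.0, -0.003]
contact_force: [-8.8, 1.9, 5.3]
opening: 1.002
finger_force: 4.3
```

Emit:
{"op": "send_rows", "data": {"rows": "-0.0015 0 0 0;-0.003 0 0 0;-0.003 0 0 0;-0.003 0 0 0"}}

```text
clock: 7.43
tool_pos: [0.535, -0.0699, 0.0237]
eef_rot: [0.024, 1.0, -0.0, -0.003]
contact_force: [-9.6, 2.5, 4.5]
opening: 1.001
finger_force: 5.1
```

Emit:
{"op": "send_rows", "data": {"rows": "-0.0015 0 -0.001 0;-0.003 0 -0.002 0;-0.003 0 -0.002 0;-0.003 0 -0.002 0"}}

```text
clock: 7.77
tool_pos: [0.5351, -0.0698, 0.0238]
eef_rot: [0.024, 1.0, -0.0, -0.004]
contact_force: [-10.8, 2.9, 1.5]
opening: 0.996
finger_force: 5.3
```

Emit:
{"op": "send_rows", "data": {"rows": "-0.002 0 0 0;-0.004 0 0 0;-0.004 0 0 0;-0.004 0 0 0;-0.004 0 0 0;-0.004 0 0 0;-0.004 0 0 0;-0.004 0 0 0;-0.004 0 0 0;-0.004 0 0 0"}}

```text
clock: 8.6
tool_pos: [0.5351, -0.0698, 0.0238]
eef_rot: [0.024, 1.0, -0.001, -0.005]
contact_force: [-12.6, 2.5, 4.9]
opening: 0.997
finger_force: 6.5
```

```bash
python3 -c "
from h import *
c=cal('wrist');im,d=snap('wrist','w5')
for u in (240,265,290,315,340):
  P=np.array([ray('',u,v,d=d[v,u],c=c) for v in range(250,297)]); m=(P[:,2]>.019)&(P[:,2]<.029); print(u,P[m].mean(0).round(4))
snap('side','s5')
b=cv2.imread('pics/s5.png')[150:260,200:340]
cv2.imwrite('pics/c5.png',cv2.resize(b,None,fx=5,fy=5,interpolation=cv2.INTER_CUBIC))
goto(.48,-.0672,.024,87.2)
"
```

```text
240 [ 0.5453 -0.0915  0.0246]
265 [ 0.5459 -0.0783  0.024 ]
290 [ 0.5465 -0.065   0.0247]
315 [ 0.5471 -0.0518  0.0242]
340 [ 0.5477 -0.0386  0.0243]
t 8.7 pos [ 0.5351 -0.0699  0.0238] head 87.21 F [-13.35   2.8    4.22] open 0.999 q7 0.69
move [ 0.1839 -0.      0.0012] 0.0
```

View pics/c5.png

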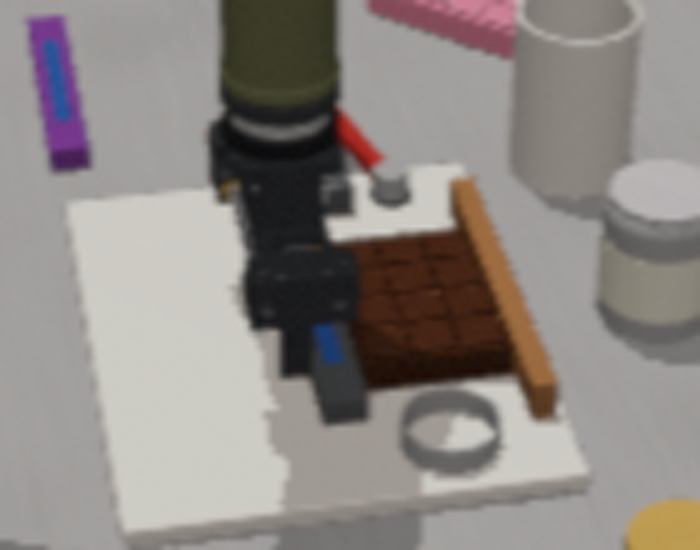

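The slab is against the stop with the rule flush in front of it, held at about 13 N. I'll back off gently, then lift.

Emit:
{"op": "send_rows", "data": {"rows": "0.005 0 0 0;0.01 0 0 0;0.02 0 0 0;0.03 0 0 0;0.05 0 0 0;0.08 0 0 0;0.12 0 0 0;0.16 0 -0.1 0;0.16 0 -0.22 0;0.16 0 -0.34 0"}}

```text
clock: 9.53
tool_pos: [0.4922, -0.0675, 0.1277]
eef_rot: [0.024, 1.0, -0.0, -0.001]
contact_force: [1.4, -0.6, -0.1]
opening: 0.998
finger_force: 0.0
```

```bash
python3 - <<'E'
from h import *
im,d=snap('top','top2')
c=cal('wrist');im,d=snap('wrist','w6')
P=[]
for u in range(150,420,10):
  q=np.array([ray('',u,v,d=d[v,u],c=c) for v in range(150,300)]); m=(q[:,2]>.02)&(q[:,2]<.028)&(q[:,0]>.5)
  if m.sum(): P.append(q[m].mean(0))
P=np.array(P); print(len(P),P[0].round(4),P[-1].round(4),np.polyfit(P[:,1],P[:,0],1))
goto(.623,.176,.13,58)
E
```

```text
17 [ 0.543  -0.1423  0.0234] [0.5503 0.0037 0.0238] [0.04995177 0.54990338]
t 9.63 pos [ 0.4968 -0.0673  0.1314] head 87.18 F [ 0.7   0.37 -0.13] open 1.0 q7 0.78
move [-0.3802  0.8308  0.0095] 0.0811
```

Emit:
{"op": "send_rows", "data": {"rows": "-0.38 0.83 0 0.081;-0.38 0.83 0 0.081;-0.38 0.83 0 0.081;-0.38 0.83 0 0.081;-0.38 0.83 0 0.081;-0.38 0.83 0 0.081;-0.38 0.83 0 0.081;-0.38 0.83 0 0.081;-0.38 0.83 0 0.081", "jaw": 0}}

```text
clock: 10.38
tool_pos: [0.6194, 0.1772, 0.1262]
eef_rot: [0.274, 0.962, 0.0, 0.001]
contact_force: [0.0, 0.2, -0.3]
opening: 0.501
finger_force: 0.0
```

```bash
python3 - <<'E'
from h import *
goto(.623,.176,.042,58)
c=cal('wrist'); im,d=snap('wrist','w7'); cv2.imwrite('pics/w7b.png',cv2.convertScaleAbs(im[:,:,::-1],alpha=1.3))
# cloud of points near knob height
v,u=np.mgrid[0:420,0:560]; f,cx,cy,T=c
P=np.stack([(u-cx)/f*d,(v-cy)/f*d,d],-1)@T[:3,:3].T+T[:3,3]
m=(P[...,2]>.045)&(P[...,2]<.075)&(np.hypot(P[...,0]-.623,P[...,1]-.176)<.04)&(d>0)
print(m.sum(),P[m].min(0),P[m].max(0),np.median(P[m],0))
E
```

```text
t 10.38 pos [0.6194 0.1772 0.1262] head 58.18 F [ 0.05  0.15 -0.27] open 0.501 q7 0.21
move [-0.0121  0.0028  0.2807] 0.0005
494 [0.61791054 0.17431689 0.0450983 ] [0.63378944 0.18951013 0.067313  ] [0.62364314 0.1828789  0.06523742]
```

View pics/w7b.png

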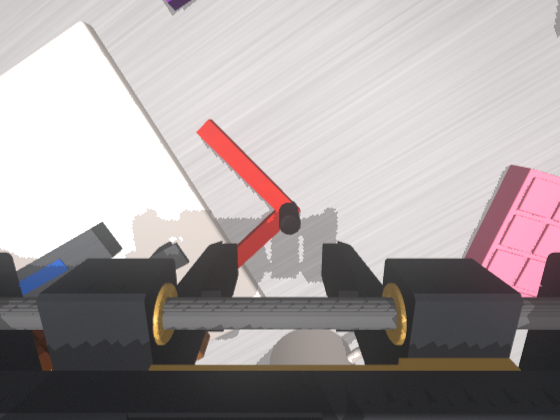

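The wrist view shows the knob between the open fingers, top near (288,218), at about (0.626,0.182,0.066). I'll descend and grip it.

```bash
python3 -c "
from h import *
goto(.626,.182,.042,58)"
```

```text
t 10.43 pos [0.619  0.1747 0.126 ] head 58.06 F [-0.34 -0.8  -0.12] open 0.5 q7 0.22
move [-0.0067  0.0335  0.28  ] 0.0002
```

Emit:
{"op": "send_rows", "data": {"rows": "-0.007 0.033 0.05 0;-0.007 0.033 0.12 0;-0.007 0.033 0.19 0;-0.007 0.033 0.25 0;-0.007 0.033 0.28 0;-0.007 0.033 0.28 0;-0.007 0.033 0.28 0"}}

```text
clock: 11.02
tool_pos: [0.6261, 0.1813, 0.0427]
eef_rot: [0.276, 0.961, -0.0, -0.0]
contact_force: [0.3, -0.1, -0.2]
opening: 0.506
finger_force: 0.0
```

Emit:
{"op": "send_rows", "data": {"rows": "0 0 0 0;0 0 0 0;0 0 0 0;0 0 0 0;0 0 0 0;0 0 0 0", "jaw": 1, "force": 15}}

```text
clock: 11.52
tool_pos: [0.6265, 0.1824, 0.0432]
eef_rot: [0.275, 0.961, 0.0, 0.0]
contact_force: [0.2, -1.1, 3.8]
opening: 0.173
finger_force: 15.0
```

```bash
cat > arc.py <<'E'
from h import *
# waypoints along arc, as rows in tool axes
import sys
s=sensors.get_state(); from scipy.spatial.transform import Rotation as Ro
R=Ro.from_quat(s['eef_rot']).as_matrix(); p=s['tool_pos']
piv=np.array([.6479,.0787]); r0=p[:2]-piv; a0=np.arctan2(r0[1],r0[0])%(2*np.pi); r=np.hypot(*r0)
print('pos',p.round(4),'r',r.round(4),'theta',round(np.pi-.0484-a0,3),'F',s['contact_force'].round(1),'open',s['opening'])
a1=float(sys.argv[1]); n=int(sys.argv[2])
for t in np.linspace(np.pi-.0484-a0,a1,n+1)[1:]:
    b=np.pi-.0484-t; w=piv+.1045*np.array([np.cos(b),np.sin(b)])
    print(round(t,3),(R.T@np.array([*(w-p[:2]),.042-p[2]])/.3).round(4))
E
python3 arc.py .65 10
```

```text
pos [0.6265 0.1824 0.0432] r 0.1059 theta 1.319 F [ 0.2 -1.1  3.8] open 0.1726931887636144
1.252 [ 0.0131 -0.02    0.0041]
1.185 [ 0.0283 -0.0377  0.0041]
1.119 [ 0.0422 -0.0564  0.0041]
1.052 [ 0.0549 -0.0759  0.0041]
0.985 [ 0.0663 -0.0963  0.0041]
0.918 [ 0.0763 -0.1174  0.0041]
0.851 [ 0.0848 -0.1391  0.004 ]
0.784 [ 0.0918 -0.1613  0.004 ]
0.717 [ 0.0974 -0.1839  0.004 ]
0.65 [ 0.1014 -0.2069  0.004 ]
```

Emit:
{"op": "send_rows", "data": {"rows": "0.013 -0.02 -0.003 0;0.028 -0.038 -0.003 0;0.042 -0.056 -0.003 0;0.055 -0.076 -0.003 0;0.066 -0.096 -0.003 0;0.076 -0.117 -0.003 0;0.085 -0.139 -0.003 0;0.092 -0.161 -0.003 0;0.097 -0.184 -0.003 0;0.101 -0.207 -0.003 0"}}

```text
clock: 12.35
tool_pos: [0.5663, 0.146, 0.0436]
eef_rot: [0.275, 0.961, 0.0, -0.001]
contact_force: [-1.1, 4.0, -1.3]
opening: 0.172
finger_force: 15.0
```

```bash
python3 arc.py .02 10
```

```text
pos [0.5663 0.146  0.0436] r 0.1057 theta 0.641 F [-1.1  4.  -1.3] open 0.17249972115926404
0.579 [-0.0019 -0.0221  0.0052]
0.517 [-0.0011 -0.0437  0.0052]
0.455 [-0.0016 -0.0653  0.0052]
0.393 [-0.0034 -0.0869  0.0053]
0.331 [-0.0066 -0.1083  0.0053]
0.268 [-0.0111 -0.1294  0.0053]
0.206 [-0.0169 -0.1503  0.0053]
0.144 [-0.0239 -0.1707  0.0052]
0.082 [-0.0323 -0.1907  0.0052]
0.02 [-0.0418 -0.2101  0.0052]
```

Emit:
{"op": "send_rows", "data": {"rows": "0.001 -0.021 0 0;0.002 -0.042 0 0;0.001 -0.064 0 0;-0.001 -0.085 0 0;-0.004 -0.106 0 0;-0.008 -0.127 0 0;-0.014 -0.148 0 0;-0.021 -0.168 0 0;-0.028 -0.184 0 0;-0.034 -0.195 0 0"}}

```text
clock: 13.18
tool_pos: [0.5455, 0.0898, 0.0437]
eef_rot: [0.276, 0.961, -0.0, 0.0]
contact_force: [-1.0, 1.7, 1.0]
opening: 0.175
finger_force: 15.0
```

```bash
python3 arc.py .0 4
```

```text
pos [0.5455 0.0898 0.0437] r 0.103 theta 0.059 F [-1.   1.7  1. ] open 0.17478224338888823
0.044 [ 0.0023 -0.0068  0.0056]
0.03 [-0.0001 -0.0114  0.0056]
0.015 [-0.0025 -0.016   0.0056]
0.0 [-0.005  -0.0205  0.0056]
```

Emit:
{"op": "send_rows", "data": {"rows": "-0.001 -0.006 0 0;-0.002 -0.011 0 0;-0.004 -0.015 0 0;-0.007 -0.02 0 0;-0.008 -0.022 0 0;-0.008 -0.022 0 0"}}

```text
clock: 13.68
tool_pos: [0.5447, 0.0844, 0.0437]
eef_rot: [0.275, 0.961, 0.001, 0.001]
contact_force: [3.5, 1.2, -1.1]
opening: 0.176
finger_force: 15.0
```

```bash
python3 arc.py .0 1
```

```text
pos [0.5447 0.0844 0.0437] r 0.1034 theta 0.007 F [ 3.5  1.2 -1.1] open 0.17600343776173483
0.0 [ 0.0023 -0.0038  0.0058]
```

Nearly closed; I'll nudge on until the catch resists.

Emit:
{"op": "send_rows", "data": {"rows": "-0.001 -0.004 0 0;-0.003 -0.008 0 0;-0.004 -0.012 0 0;-0.004 -0.012 0 0"}}

```text
clock: 14.02
tool_pos: [0.5447, 0.0843, 0.0438]
eef_rot: [0.274, 0.962, 0.004, 0.001]
contact_force: [6.0, 7.0, -5.0]
opening: 0.174
finger_force: 15.0
```

```bash
python3 arc.py .0 1
```

```text
pos [0.5447 0.0843 0.0438] r 0.1034 theta 0.006 F [ 6.  7. -5.] open 0.17385495169132822
0.0 [ 0.0023 -0.0036  0.0058]
```

The catch resists at θ≈0, so the hook is closed. I'll unload, release and lift.

Emit:
{"op": "send_rows", "data": {"rows": "0.003 0.01 0 0;0.003 0.01 0 0;0.003 0.01 0 0;0.003 0.01 0 0"}}

```text
clock: 14.35
tool_pos: [0.5447, 0.0843, 0.0437]
eef_rot: [0.275, 0.961, 0.001, 0.001]
contact_force: [5.1, 3.6, -1.4]
opening: 0.174
finger_force: 15.0
```

Emit:
{"op": "send_rows", "data": {"rows": "0 0 0 0;0 0 0 0;0 0 0 0;0 0 0 0;0 0 -0.05 0;0 0 -0.15 0;0 0 -0.28 0;0.1 0 -0.4 0;0.2 0 -0.4 0;0.3 0 -0.4 0", "jaw": 0.2}}

```text
clock: 15.18
tool_pos: [0.4672, 0.1314, 0.1656]
eef_rot: [0.276, 0.961, 0.001, 0.002]
contact_force: [-0.3, 0.4, -0.7]
opening: 0.4
finger_force: 0.0
```

Emit:
{"op": "send_rows", "data": {"rows": "0.1 0.1 -0.1 0;0.2 0.2 -0.2 0;0.2 0.3 -0.2 0;0.2 0.4 -0.2 0;0.2 0.4 -0.2 0;0.2 0.4 -0.2 0"}}

```text
clock: 15.68
tool_pos: [0.4797, 0.2656, 0.2234]
eef_rot: [0.274, 0.962, -0.0, -0.0]
contact_force: [-0.2, -1.2, -0.3]
opening: 0.397
finger_force: 0.0
```

```bash
python3 - <<'E'
from h import *
im,d=snap('top','top3')
a=cv2.imread('pics/top3.png')[160:285,165:345]
cv2.imwrite('pics/c6.png',cv2.convertScaleAbs(cv2.resize(a,None,fx=4.4,fy=4.4,interpolation=cv2.INTER_CUBIC),alpha=1.4))
E
```

```text
(no output)
```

View pics/c6.png

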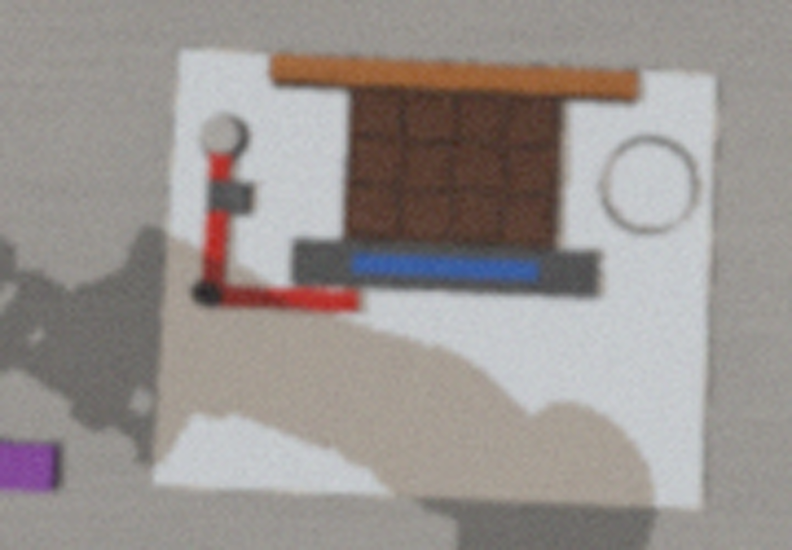

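The final view shows the slab on the stop, the rule flush and centred, the hook in its catch with the toe along the front of the rule, and the ring where it was.

```bash
python3 -c "
from h import *
print(finish_job())"
```

```text
the job is handed in; nothing more can be done
None
```

The job is handed in, with no verdict shown: the slab is home on the stop, the rule is flush in front of it after a hold at about 13 N (wrist reading), and the hook is closed in its catch with the tart ring not moved.

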